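# Lock a T-head post into the bowl-mending rail

## Robot

A 6-joint arm with a two-finger parallel gripper is mounted at the origin on the work surface. World frame = base frame: x ahead of the robot, y to its left, z up, the work surface at z = 0. Lengths are in m, angles in rad, forces in N, time in s.
With the tool pointing down it reaches from about 0.35 to 0.975 m from the base axis. Payload 4.9 kg.
Tool frame: the origin (TCP) lies at the very end of the fingers, on their centre line; the grasp point (between the pads) lies 19 mm behind it; z points along the fingers, y is the line along which they close (so a half turn about z gives the same grasp; the last joint's range is limited). The gripper opens to 85 mm and grips with 20 to 120 N. Pads are 22 mm wide; open, the fingers measure 114 mm over their backs; the gripper's body (76 mm by 85 mm) begins 54 mm behind the grasp point. The pads swing forward as they close: fully open they stand 13 mm farther back than shut.
Start: joints at [1.132, 0.053, 1.613, -0, 1.476, -0.119], TCP at [0.196, 0.593, 0.207] pointing down, gripper open.
Joint ranges: [-3.01, 3.01], [-1.01, 2.22], [0.06, 2.58], [-1.02, 4.17], [0.09, 2.62], [-3.14, 3.14]. Speed limits (rad/s): [2.57, 2.57, 3.14, 3.14, 3.14, 3.14].

## Interface

Orientations are given as a unit quaternion [w, x, y, z].
In Python, from plant import manip gives the robot as it stands.
- The arm moves only by the tool play_rows, never from a script. Its argument "series" is a list that holds one entry, the list of rows, each a list of 7 numbers: the shift along the world's x, y, z in m, then the turn, a rotation vector about the world's x, y, z in degrees, then the opening, from 0 (shut) to 1 (fully open). In form: [[[dx, dy, dz, rx, ry, rz, grip], ...]]. A call has 1 to 10 rows; each row shifts and turns the commanded pose from where the row before left it; what a row does not reach is not made up. A row lasts 1/10 s, in which the tool goes at most 50 mm and 8.59 degrees, less where a joint would pass 70% of its speed; a pose out of reach is approached as far as the arm can. A call with a gripper value outside its range is refused whole. The fingers move at their own pace and stop on an object; the grip force is fixed at half the most. Time passes only in rows, so rows that do not move let the fingers close. It gives the time, the measured TCP pose, the force, the opening and the grip force at its end, in the units of the state.
- manip.state(): the state, without advancing time (a new reading comes with each control period).
- manip.grab_frame(name): name is "scene" or "top" or "wrist"; returns a dict with "frame" (420x560x3 uint8, blue, green, red), "mtx" (3x3 intrinsics, pixels), "R" (3x3) and "t" (3): a world point X has camera coordinates R X + t. Camera axes: x right, y down, z forward; pixel columns grow to the right and rows downward; lengths in m; the calibration is good to about 2 mm. A picture is of the moment at which its call begins. There is no depth.
- manip.job_done(): hands the job in; it is judged then, once.
The state is a dict: "time": time; "joint_pos": joint angles; "joint_vel": joint speeds; "joint_efforts": joint torques, N m; "tool_pos": TCP position; "tool_rot": TCP orientation; "contact_force": force on the tool from outside, world axes, zero at the start; "ft_torque": the same for the moment, N m; "gripper_width": opening from 0.0 (shut) to 1.0 (fully open); "grasp_force": force on a finger pad.
Only numpy, scipy, OpenCV 4.12 (cv2) and the standard library are available. Lean on these libraries where they do the work, as an engineer would, in place of code of your own. Each camera call takes 0.05 s, during which the arm holds its last target. There are 200 camera calls.

## Task

Take the red-winged T-head post out of the wooden rack, put its head down into the slot of the aluminium rail on the side of the cork pad away from the bowl, and slide it along the slot until it gently presses the sprung cork pad back by about 4 mm, never driving the pad fully home. Then push the post down against the sprung strip in the rail, give it a quarter turn so its head lies across under the lips, and let it go, upright and locked with the pad still pressed. Never force the post against the rail, and leave the other things alone.

Things in the scene. Friction and masses are not known exactly. Their poses are not given: they have to be found in the camera images.
- post: Loose T-head post, 66 mm tall, 0.16 kg, upright in either rack pocket, y along the rack's y; origin under its centre, z up. From below: steel head 20 (x) by 36 (y) by 7 mm; round neck 16 mm thick up to 30 mm; collar 24 mm thick to 40 mm; red wing 12 (x) by 34 (y) mm from 40 to 66 mm, parallel to the head: the grip, pinched across its 12 mm
- rail: Fixed aluminium channel, long axis y (-240 to +150 mm), 52 mm wide, 41 mm high; origin on the table under the slot's centre line. The slot runs its whole length, 23 mm wide between lips 5 mm thick (36 to 41 mm high); inside it is 46 mm wide, so the head turns freely either way below the lips. Over 45 N between post and rail (strip included) is a fault
- strip (a joint): Travel down (m) of the sprung steel strip inside the rail: 0 free (its top 32 mm above the table), 0.012 at the bottom. It yields at 10 N plus 0.8 N per mm. To turn, the post's underside must be below 29 mm; about 26 mm (6 mm into the strip, some 15 N) is right. Let go, it lifts the turned head against the lips: underside at 29 mm
- load (a point): Point on the slot's centre line at the top of the rail (41 mm high), at the rail's y = +100 mm: a clear spot to put the head in, with the pad, its carriage and the bowl always on its -y side
- pad (a joint): Travel (m) of the sprung cork pad toward the rail's -y: 0 free, 0.010 home; 1.5 N plus 0.5 N per mm. 26 mm wide, 42 to 52 mm high, it meets the post's neck. Its grey carriage (54 mm high; bowl behind, top 117 mm, rim 74 mm behind the pad's face) is not measured: the free face is at the rail's y = -48 to +22 mm. Leave pressed 1.5 to 7 mm; over 9 is a fault
- rack: Fixed wooden block, 60 (x) by 130 (y) by 25 mm, origin under its centre; two pockets 24 by 40 mm, 15 mm deep (floor 10 mm above the table) at y = -35 and +35 mm, one with the T-head post, one with the spare
- spare: Bystander: spare post with a blue wing and a round brass foot, else the same shape, upright in the other pocket of the rack; not to be used
- brush: Bystander: flat brush lying on the table
- scalpel: Bystander: steel scalpel, about 130 mm long, lying on the table
- water: Bystander: water bottle, 190 mm tall, 64 mm across
- bowl: Bystander: blue plastic bowl, 130 mm across, 55 mm high
- abrasive: Bystander: standing roll of dark abrasive paper, 68 mm across, 100 mm tall

How it is judged:
By the outcome, as a careful person would: the job done as asked, in the order asked, and still so for the second after the job is handed in, with the robot touching nothing.
It also fails if it takes over 72 s, if anything falls off the work surface, if the arm or the gripper's body presses on something with over 40 N, if the wrist force passes 120 N, or if a joint passes its speed limit or range.

## Working session

There is one attempt and no reset: what is moved stays moved. The work goes in short steps, Python scripts to look and compute and a tool call to move; the robot and the scene stay as the last step left them, time stands still between calls to the robot, and variables do not carry over. Pictures are saved under pics/ and viewed, at most 10 in all, crops included, and the job is handed in when it is done.

Besides the shell and the picture viewer there is one more tool, called after "Request:" as a command line: name --argument value ..., lists and objects as JSON in quotes. play_rows: Moves the arm, as the interface text tells. Its arguments: {"type":"object","properties":{"series":{"type":"array"}},"required":["series"]}

```bash
mkdir -p pics; cat > h.py <<'E'
import numpy as np, cv2
from plant import manip
def grab(n,save=None):
    d=manip.grab_frame(n); d={k:np.array(v) for k,v in d.items() if k in("frame","mtx","R","t")}
    d["frame"]=d["frame"].astype(np.uint8)
    np.savez(f"{n}.npz",**d)
    if save: cv2.imwrite(f"pics/{save}.png",d["frame"])
    return d
def ray(d,u,v,z):
    c=-d["R"].T@d["t"]; r=d["R"].T@np.linalg.inv(d["mtx"])@np.array([u,v,1.])
    return c+r*(z-c[2])/r[2]
def proj(d,X):
    p=d["mtx"]@(d["R"]@np.array(X)+d["t"]); return p[:2]/p[2]
E
python3 - <<'E'
from h import *
a=grab("scene");b=grab("top");c=grab("wrist")
for n,d in(("s",a),("t",b),("w",c)): 
    print(n,-d["R"].T@d["t"],d["R"][2]); cv2.imwrite(f"pics/{n}0.png",d["frame"])
print(manip.state())
E
```

```text
s [1.07389363 0.63680975 0.89750828] [-0.44887514 -0.55753829 -0.69832812]
t [ 0.3716885  -0.00452829  1.37189849] [ 0.13437505  0.00117888 -0.99092984]
w [0.11806729 0.61851392 0.37281097] [ 0.29928801 -0.10233575 -0.9486591 ]
{'time': 0.15, 'joint_pos': array([ 1.13198609e+00,  5.32446570e-02,  1.61398043e+00,  1.62930535e-05,
        1.47601208e+00, -1.18973357e-01]), 'joint_vel': array([-0.0008523 , -0.00167534, -0.00358262,  0.00157999,  0.00379711,
       -0.00083021]), 'joint_efforts': array([ 7.91157090e-04, -3.94240451e+01, -3.70722234e+01, -8.24912081e-05,
        4.67469785e-03, -5.21245298e-06]), 'tool_pos': array([0.19625943, 0.59282752, 0.20551992]), 'tool_rot': array([-2.34156015e-04,  1.59238402e-01,  9.87239816e-01, -7.88255369e-04]), 'contact_force': array([0.25545612, 0.09528366, 0.15500634]), 'ft_torque': array([ 0.015641  , -0.04546963, -0.02614833]), 'grasp_force': 0.0, 'gripper_width': 0.9974790653649422}
```

View pics/t0.png

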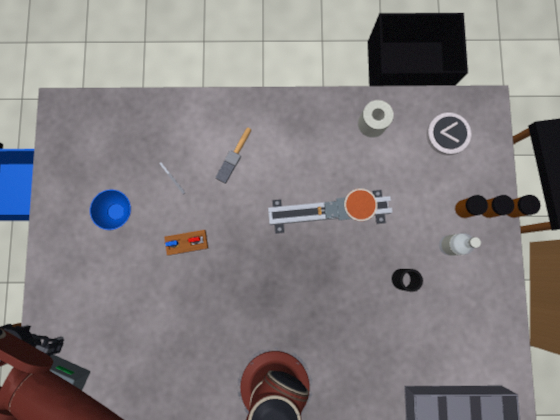

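View pics/s0.png

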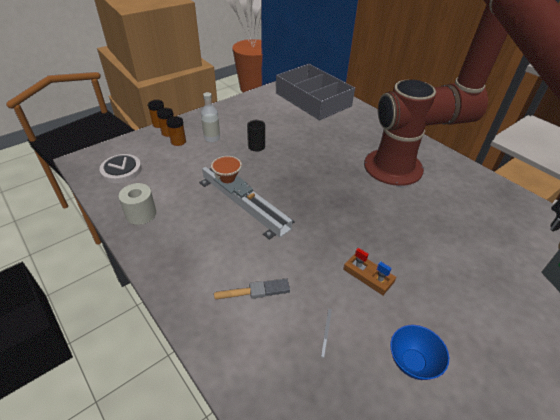

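The top view shows the rail from (270,215) to (390,205), with the cork at about (321,210) and the carriage and orange bowl to its right. The rack is at (186,243), with the red post at (196,240) and the blue one at (172,243). The scene view agrees.

```bash
python3 - <<'E'
from h import *
for n in("top","scene"):
    d=np.load(n+".npz"); f=d["frame"]; h=cv2.cvtColor(f,cv2.COLOR_BGR2HSV)
    H,S,V=[h[...,i].astype(int) for i in range(3)]
    ms={"red":((H<4)|(H>175))&(S>190)&(V>120),"wood":(H>=5)&(H<14)&(S>140)&(V>60),"cork":(H>8)&(H<22)&(S>90)&(V>100)}
    for k,m in ms.items():
        nn,l,st,c=cv2.connectedComponentsWithStats(m.astype(np.uint8))
        for i in range(1,nn):
            if st[i,4]>12: print(n,k,st[i],c[i].round(1),ray(d,*c[i],{"red":.07,"wood":.025,"cork":.047}[k]).round(4), cv2.minAreaRect(np.argwhere(l==i)[:,::-1].astype(np.float32)) if st[i,4]>60 else "")
d=np.load("top.npz")
cv2.imwrite("pics/c1.png",np.hstack([cv2.resize(d["frame"][180:240,262:402],None,fx=5.6,fy=5.6,interpolation=2)]))
E
```

```text
top red [188 237  12   5  41] [193.6 239.1] [0.4506 0.2475 0.07  ] 
top wood [513 129  16  14  74] [521.  135.4] [ 0.7865 -0.8116  0.025 ] ((520.9000244140625, 135.30001831054688), (5.81377649307251, 18.335756301879883), 63.43495178222656)
top wood [347 191  28  28 624] [360.4 204.3] [ 0.5618 -0.2774  0.025 ] ((360.5, 204.5), (27.0, 27.0), 90.0)
top wood [514 203   4   7  13] [515.4 206.2] [ 0.5523 -0.7738  0.025 ] 
top wood [483 209   7   7  15] [486.3 212. ] [ 0.5343 -0.6794  0.025 ] 
top wood [521 223  29   9 127] [534.8 227.6] [ 0.4834 -0.83    0.025 ] ((534.7999877929688, 227.10000610351562), (6.363961219787598, 28.42569351196289), 81.8698959350586)
top wood [165 230  43  25 482] [186.2 242.4] [0.443  0.2795 0.025 ] ((185.92291259765625, 242.05686950683594), (18.076494216918945, 41.03621292114258), 80.13418579101562)
top cork [234 128  17  25 134] [242.2 139.9] [0.7708 0.1014 0.047 ] ((242.2454071044922, 139.90138244628906), (4.944183826446533, 27.362333297729492), 28.300758361816406)
top cork [346 190  29  29 638] [360.4 204.1] [ 0.5591 -0.2728  0.047 ] ((360.50006103515625, 20
[... 5121 characters left out ...]
ene cork [213 157  27  17 343] [226.2 164.7] [ 0.5139 -0.3275  0.047 ] ((226.0, 165.0), (16.0, 26.0), 90.0)
scene cork [ 495  158   65   45 1383] [530.8 178.6] [-0.2684  0.3612  0.047 ] ((529.2182006835938, 176.93417358398438), (65.91508483886719, 23.576412200927734), 28.217355728149414)
scene cork [247 193   8   5  22] [250.5 195.4] [ 0.54   -0.1463  0.047 ] 
scene cork [344 254  52  37 535] [370.5 273. ] [0.4664 0.2977 0.047 ] ((369.8499755859375, 270.4499816894531), (50.54299545288086, 17.79358673095703), 32.47119140625)
scene cork [214 288  36  11 244] [231.3 292.9] [0.7941 0.1245 0.047 ] ((231.61997985839844, 292.8399963378906), (6.9296464920043945, 35.77960205078125), 81.8698959350586)
```

View pics/c1.png

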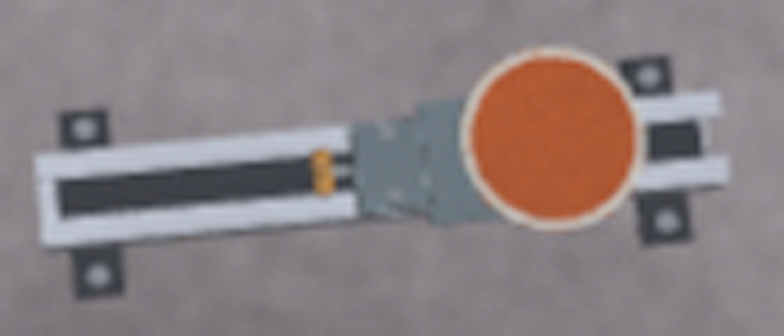

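The crop shows the rail ends centred at full-image (269,216) and (391.3,204.6), with the cork pad's near edge at (318,210).

```bash
python3 - <<'E'
from h import *
d=np.load("top.npz")
L=ray(d,269,215.9,.041);R=ray(d,391.3,204.6,.041);print(L,R,np.linalg.norm(L-R))
v=(L-R)/np.linalg.norm(L-R);print("rail yaw",np.degrees(np.arctan2(-v[0],v[1])))
o=(L+R)/2+v*.045;print("origin",o,"load",o+.1*v)
p=ray(d,317.8,210.6,.05);print("pad face y",(p-o)@v,p)
b=ray(d,171,243,.068);r=ray(d,193.6,239.1,.068);print("blue",b,"red",r,np.degrees(np.arctan2(-(b-r)[0],(b-r)[1])),np.linalg.norm(b-r))
E
```

```text
[0.52427151 0.01606697 0.041     ] [ 0.55790163 -0.37200549  0.041     ] 0.3895269120524213
rail yaw 4.952843883703141
origin [ 0.53720146 -0.13313728  0.041     ] load [ 0.52856788 -0.03351067  0.041     ]
pad face y -0.004648434744803597 [ 0.53905118 -0.13764285  0.05      ]
blue [0.43926553 0.31715207 0.068     ] red [0.45080991 0.24791404 0.068     ] 9.466113817989095 0.07019386076303827
```

Request:
play_rows --series '[[[0.0254,-0.0345,-0.003,0,0,-6.2,1],[0.0254,-0.0345,-0.003,0,0,-6.2,1],[0.0254,-0.0345,-0.003,0,0,-6.2,1],[0.0254,-0.0345,-0.003,0,0,-6.2,1],[0.0254,-0.0345,-0.003,0,0,-6.2,1],[0.0254,-0.0345,-0.003,0,0,-6.2,1],[0.0254,-0.0345,-0.003,0,0,-6.2,1],[0.0254,-0.0345,-0.003,0,0,-6.2,1],[0.0254,-0.0345,-0.003,0,0,-6.2,1],[0.0254,-0.0345,-0.003,0,0,-6.2,1]]]'

```text
time: 1.15
tool_pos: [0.451, 0.2467, 0.1762]
tool_rot: [-0.0, 0.647, 0.763, 0.0]
contact_force: [1.3, 1.1, -0.4]
gripper_width: 1.001
grasp_force: 0.0
```

```bash
python3 - <<'E'
from h import *
d=grab("wrist","w1"); s=manip.state(); print(s["tool_pos"],s["tool_rot"])
h=cv2.cvtColor(d["frame"],cv2.COLOR_BGR2HSV); H,S,V=[h[...,i].astype(int) for i in range(3)]
for k,m in {"red":((H<4)|(H>175))&(S>170)&(V>70),"blue":(H>105)&(H<125)&(S>150)&(V>70)}.items():
    nn,l,st,c=cv2.connectedComponentsWithStats(m.astype(np.uint8))
    for i in range(1,nn):
        if st[i,4]>200: print(k,st[i],c[i],ray(d,*c[i],.07))
E
```

```text
[0.4540844  0.24205271 0.17568628] [ 0.00209836  0.64964511  0.76023394 -0.00108915]
red [277 180  14  40 472] [282.96186441 199.36016949] [0.45087497 0.24531386 0.07      ]
blue [276  98  16  41 553] [283.4159132  117.58047016] [0.43998137 0.31337141 0.07      ]
```

View pics/w1.png

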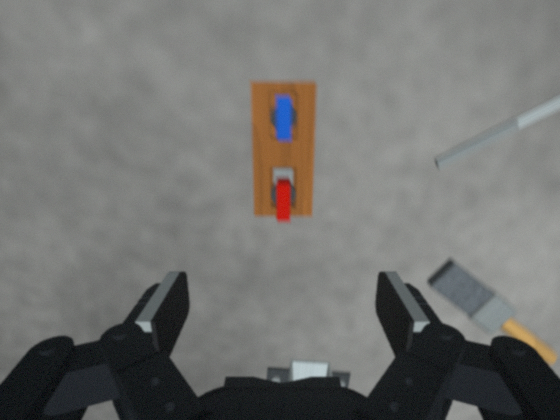

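The wrist view shows the red wing at about (283,200) in the near pocket and the blue wing at (283,118). The wing is parallel to the image columns.

```bash
python3 - <<'E'
from h import *
d=np.load("wrist.npz")
f=ray(d,283.5,220.5,.076);n=ray(d,283,180,.050); t=np.radians(9.4); v=np.array([-np.sin(t),np.cos(t),0])
print(f,n,f+.017*v,n-.017*v)
print([proj(d,f+k*v) for k in (0,.034)])
s=manip.state();print(s["tool_pos"],s["tool_rot"],s["contact_force"])
E
```

```text
[0.45417577 0.22815426 0.076     ] [0.44891209 0.25770788 0.05      ] [0.45139923 0.24492599 0.076     ] [0.45168863 0.24093615 0.05      ]
[array([283.5, 220.5]), array([283.52005824, 182.5906902 ])]
[0.4540844  0.24205271 0.17568628] [ 0.00209836  0.64964511  0.76023394 -0.00108915] [ 1.64579393 -3.85249169 -0.20957545]
```

Request:
play_rows --series '[[[0,0,0,0,0,0,1],[0,0,0,0,0,0,1],[0,0,0,0,0,0,1]]]'

```text
time: 1.5
tool_pos: [0.4498, 0.2492, 0.1764]
tool_rot: [-0.0, 0.644, 0.765, 0.0]
contact_force: [0.4, -0.2, 0.1]
gripper_width: 0.999
grasp_force: 0.0
```

```bash
python3 - <<'E'
from h import *
d=grab("wrist"); s=manip.state(); print(s["tool_pos"],s["tool_rot"])
h=cv2.cvtColor(d["frame"],cv2.COLOR_BGR2HSV); H,S,V=[h[...,i].astype(int) for i in range(3)]
m=((H<4)|(H>175))&(S>150)&(V>60)
p=np.argwhere(m)[:,::-1]; p=p[(p[:,0]>240)&(p[:,0]<330)&(p[:,1]<260)]; print(p.min(0),p.max(0))
q=p[p[:,1]>p[:,1].max()-12]; u=q[:,0].mean(); t=np.radians(9.4); v=np.array([-np.sin(t),np.cos(t),0])
f=ray(d,u,p[:,1].max()+.5,.076); print(f+.017*v); print(ray(d,u,p[:,1].min()-.5,.050)-.017*v)
E
```

```text
[0.44975638 0.24934622 0.17649145] [-1.28246624e-04  6.44048367e-01  7.64984761e-01  7.34198308e-06]
[276 179] [289 221]
[0.44959886 0.2463615  0.076     ]
[0.449696  0.2447568 0.05     ]
```

Request:
play_rows --series '[[[0,-0.003,-0.02,0,0,0,1],[0,0,-0.025,0,0,0,1],[0,0,-0.025,0,0,0,1],[0,0,-0.025,0,0,0,1],[0,0,-0.02,0,0,0,1],[0,0,-0.009,0,0,0,1],[0,0,0,0,0,0,0.5],[0,0,0,0,0,0,0.3],[0,0,0,0,0,0,0.3],[0,0,0,0,0,0,0.3]]]'

```text
time: 2.55
tool_pos: [0.4514, 0.2457, 0.0539]
tool_rot: [0.001, 0.645, 0.764, 0.001]
contact_force: [-0.2, -0.7, 0.0]
gripper_width: 0.332
grasp_force: 0.0
```

Request:
play_rows --series '[[[0,0,0,0,0,0,0.2],[0,0,0,0,0,0,0],[0,0,0,0,0,0,0],[0,0,0,0,0,0,0],[0,0,0,0,0,0,0],[0,0,0,0,0,0,0],[0,0,0,0,0,0,0],[0,0,0,0,0,0,0]]]'

```text
time: 3.35
tool_pos: [0.4505, 0.2453, 0.0525]
tool_rot: [0.0, 0.645, 0.764, -0.0]
contact_force: [-1.1, 0.2, 0.0]
gripper_width: -0.002
grasp_force: 0.0
```

```bash
python3 - <<'E'
from h import *
print(manip.state()["gripper_width"],manip.state()["grasp_force"])
d=grab("wrist"); e=grab("scene"); t=grab("top")
a=cv2.resize(d["frame"],(480,360)); b=cv2.resize(e["frame"][200:350,280:440],(320,300),interpolation=2);c=cv2.resize(t["frame"][210:270,140:230],(320,213),interpolation=2)
o=np.zeros((520,800,3),np.uint8);o[:360,:480]=a;o[:300,480:]=b;o[300:513,480:]=c
cv2.imwrite("pics/m.png",o)
E
```

```text
-0.001589228968461935 0.0
```

View pics/m.png

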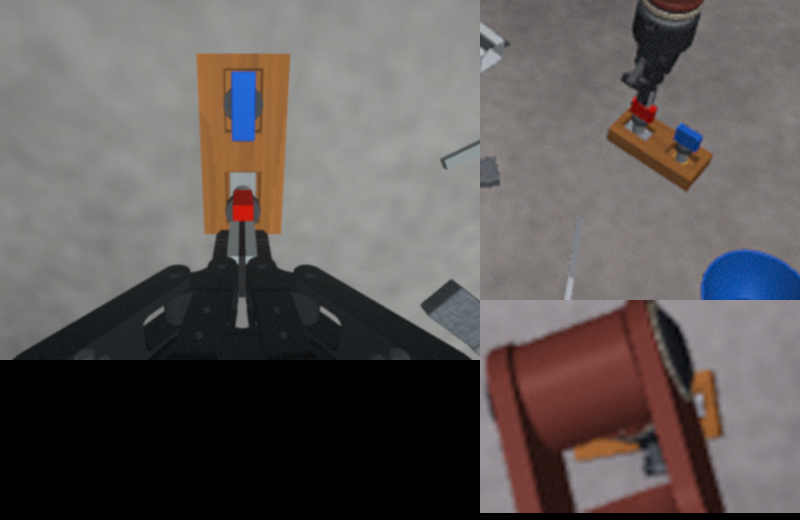

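The gripper reads shut, yet the red wing (panel 243,205) stands right at the fingertips. I'll take a full-resolution crop there.

```bash
python3 - <<'E'
from h import *
d=np.load("wrist.npz"); e=np.load("scene.npz")
a=cv2.resize(d["frame"][195:375,210:350],None,fx=3,fy=3,interpolation=2); b=cv2.resize(e["frame"][225:305,330:400],None,fx=5,fy=5,interpolation=2)
o=np.zeros((540,780,3),np.uint8);o[:540,:420]=a;o[:400,425:775]=b
cv2.imwrite("pics/m2.png",o)
t=np.array([.4505,.2453,.0525]); print(proj(d,t),proj(d,t+[0,0,.019]),proj(d,t+[0,0,.0235]),proj(e,t),proj(e,t+[0,0,.019]))
E
```

```text
[284.23459533 251.59000143] [284.46884589 268.04191101] [284.53194554 272.47353183] [360.36460337 256.69562254] [361.52802099 252.23137802]
```

View pics/m2.png

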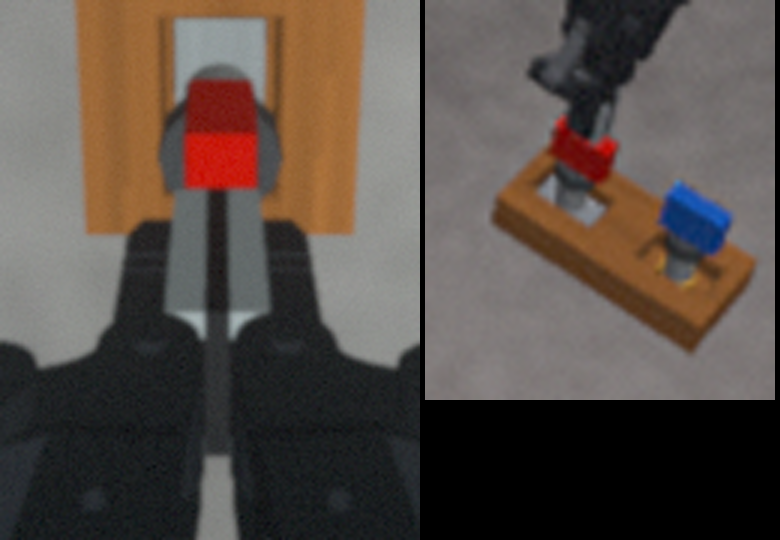

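The wrist crop shows the closed fingers resting over the wing's top, with the tips ending at crop row 188. They don't reach down its sides, so the real tips look higher than the stated TCP. I'll quantify that.

```bash
python3 - <<'E'
from h import *
d=np.load("wrist.npz"); e=np.load("scene.npz"); t=np.radians(9.4); v=np.array([-np.sin(t),np.cos(t),0]);x=np.array([np.cos(t),np.sin(t),0])
T=np.array([.4505,.2453,0])
for z in (.0525,.065,.076,.082,.09): 
    P=T+[0,0,z]; print(z,"near",proj(d,P+.011*v).round(1),"far",proj(d,P-.011*v).round(1),"w12px",abs(proj(d,P+.011*v+.006*x)-proj(d,P+.011*v-.006*x)).round(1)[0],"scene",proj(e,P+.011*v).round(1),proj(e,P).round(1))
s=manip.state();print(s["joint_pos"],s["tool_pos"],s["contact_force"],s["ft_torque"])
E
```

```text
0.0525 near [284.3 233.6] far [284.1 268.9] w12px 21.7 scene [363.8 258.8] [360.4 256.7]
0.065 near [284.5 243. ] far [284.3 280.3] w12px 23.2 scene [364.5 255.9] [361.1 253.8]
0.076 near [284.7 252.4] far [284.4 291.7] w12px 24.7 scene [365.3 253.3] [361.8 251.2]
0.082 near [284.8 258.1] far [284.5 298.5] w12px 25.6 scene [365.6 251.9] [362.2 249.7]
0.09 near [284.9 266.3] far [284.6 308.4] w12px 27.0 scene [366.2 249.9] [362.7 247.8]
[ 3.53487401e-01 -6.63304265e-02  2.00134437e+00  2.09643841e-05
  1.20661653e+00  1.84543699e-01] [0.45046021 0.24530974 0.05248241] [ 0.04747785 -1.01130832 -0.27135352] [-0.00371304  0.0082338  -0.04259879]
```

The visible finger tip edges (rows 257.7 and 298) correspond to z ≈ 0.082. The tips therefore sit about 29 mm behind the stated TCP, just above the wing, and the post has not been touched. I'll open partway and go down 27 mm, which stays above the rack top even by the stated TCP, then close.

Request:
play_rows --series '[[[0,0,0.01,0,0,0,0.6],[0,0,0,0,0,0,0.6],[0,0,0,0,0,0,0.6],[0,0,0,0,0,0,0.6],[0,0,0,0,0,0,0.6],[0,0,-0.01,0,0,0,0.6],[0,0,-0.009,0,0,0,0.6],[0,0,-0.009,0,0,0,0.6],[0,0,-0.009,0,0,0,0.6],[0,0,0,0,0,0,0.6]]]'

```text
time: 4.5
tool_pos: [0.4489, 0.2447, 0.0232]
tool_rot: [-0.001, 0.645, 0.764, -0.002]
contact_force: [-0.1, -0.8, -0.3]
gripper_width: 0.598
grasp_force: 0.0
```

Request:
play_rows --series '[[[0,0,0,0,0,0,0.3],[0,0,0,0,0,0,0.2],[0,0,0,0,0,0,0.1],[0,0,0,0,0,0,0],[0,0,0,0,0,0,0],[0,0,0,0,0,0,0],[0,0,0,0,0,0,0],[0,0,0,0,0,0,0]]]'

```text
time: 5.3
tool_pos: [0.4512, 0.2455, 0.0263]
tool_rot: [0.0, 0.645, 0.764, 0.001]
contact_force: [-0.6, -0.6, 4.9]
gripper_width: 0.127
grasp_force: 60.5
```

```bash
python3 - <<'E'
from h import *
s=manip.state();print(s["gripper_width"],s["grasp_force"],s["tool_pos"],s["contact_force"])
d=grab("wrist"); e=grab("scene")
a=cv2.resize(d["frame"][195:375,210:350],None,fx=3,fy=3,interpolation=2); b=cv2.resize(e["frame"][225:305,330:400],None,fx=5,fy=5,interpolation=2)
o=np.zeros((540,780,3),np.uint8);o[:540,:420]=a;o[:400,425:775]=b
cv2.imwrite("pics/m3.png",o)
E
```

```text
0.1266041129319897 60.54378390312195 [0.45116299 0.24553051 0.02626986] [-0.64218308 -0.59615879  4.87499065]
```

View pics/m3.png

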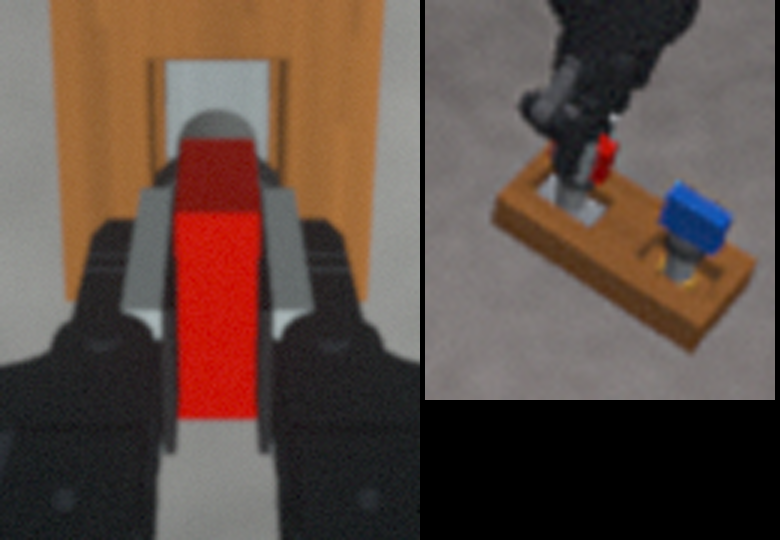

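The post is gripped: 60 N at width 0.127, with the pads on both sides of the wing (crop columns 175–260). The underside is at TCP z − 0.0163. Lifting.

Request:
play_rows --series '[[[0,0,0.004,0,0,0,0],[0,0,0.006,0,0,0,0],[0,0,0.01,0,0,0,0],[0,0,0.02,0,0,0,0],[0,0,0.02,0,0,0,0],[0,0,0.02,0,0,0,0],[0,0,0.02,0,0,0,0],[0,0,0.01,0,0,0,0],[0,0,0,0,0,0,0],[0,0,0,0,0,0,0]]]'

```text
time: 6.4
tool_pos: [0.45, 0.2451, 0.1348]
tool_rot: [-0.0, 0.645, 0.764, -0.0]
contact_force: [-0.3, -0.4, -2.9]
gripper_width: 0.124
grasp_force: 59.8
```

Request:
play_rows --series '[[[0.0077,-0.028,0,0,0,-0.48,0],[0.0077,-0.028,0,0,0,-0.48,0],[0.0077,-0.028,0,0,0,-0.48,0],[0.0077,-0.028,0,0,0,-0.48,0],[0.0077,-0.028,0,0,0,-0.48,0],[0.0077,-0.028,0,0,0,-0.48,0],[0.0077,-0.028,0,0,0,-0.48,0],[0.0077,-0.028,0,0,0,-0.48,0],[0.0077,-0.028,0,0,0,-0.48,0],[0.0077,-0.028,0,0,0,-0.48,0]]]'

```text
time: 7.4
tool_pos: [0.5265, -0.0357, 0.1335]
tool_rot: [-0.001, 0.677, 0.736, -0.001]
contact_force: [0.6, 0.1, -1.1]
gripper_width: 0.124
grasp_force: 59.7
```

Request:
play_rows --series '[[[0,0,0,0,0,0,0],[0,0,0,0,0,0,0],[0,0,0,0,0,0,0],[0,0,0,0,0,0,0]]]'

```text
time: 7.8
tool_pos: [0.5269, -0.0337, 0.1349]
tool_rot: [-0.001, 0.676, 0.737, -0.0]
contact_force: [1.0, -0.4, -1.5]
gripper_width: 0.13
grasp_force: 59.7
```

```bash
python3 - <<'E'
from h import *
s=manip.state();print(s["gripper_width"],s["grasp_force"],s["tool_pos"],s["tool_rot"],s["contact_force"])
w=grab("wrist"); s2=grab("scene");t=grab("top")
w2=w["frame"]; p=cv2.cvtColor(w2,cv2.COLOR_BGR2HSV)
m=(((p[...,0]<4)|(p[...,0]>175))&(p[...,1]>170)&(p[...,2]>150)).astype(np.uint8)
q=np.argwhere(m[:,240:330])[:,::-1]+[240,0]; print(q.min(0),q.max(0))
o=np.zeros((540,800,3),np.uint8); o[:420,:560]=w2; o[:240,560:]=cv2.resize(s2["frame"][130:250,180:300],(240,240)); o[240:420,560:]=cv2.resize(t["frame"][180:270,240:360],(240,180))
cv2.imwrite("pics/m4.png",o)
E
```

```text
0.13007980687392748 59.73337769508362 [ 0.52693723 -0.03372876  0.13491284] [-5.23762916e-04  6.75900080e-01  7.36993055e-01 -2.12515825e-04] [ 0.97612692 -0.43750825 -1.45884214]
[269 266] [295 334]
```

View pics/m4.png

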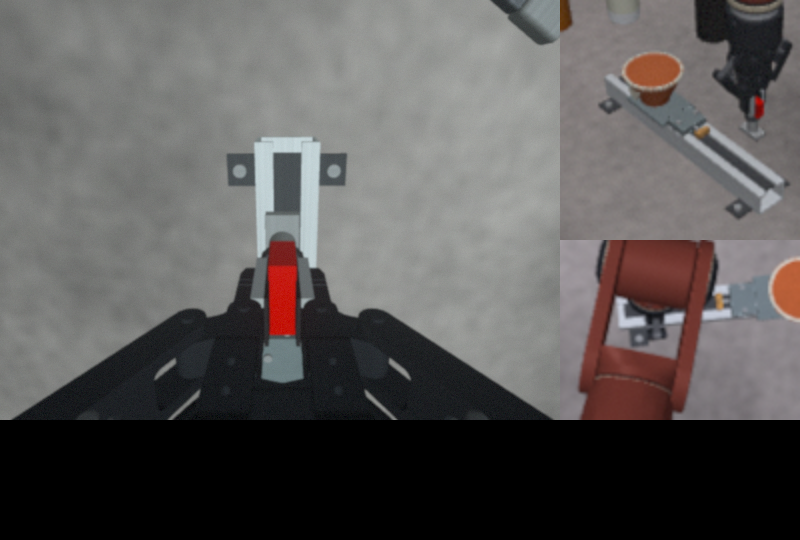

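The post hangs straight in the gripper, with its head's near end at row 213, columns 266–299. The slot lies ahead at columns 274–300, rows 155–210, and the load end of the rail is clear. Next I'll measure the head and the slot line.

```bash
python3 - <<'E'
from h import *
d=np.load("wrist.npz"); s=manip.state(); g=cv2.cvtColor(d["frame"],cv2.COLOR_BGR2GRAY).astype(float)
q=s["tool_rot"]; yaw=2*np.degrees(np.arctan2(q[2],q[1]))-90; T=s["tool_pos"]
pts=[]
for r in range(160,208,4):
    gr=np.diff(cv2.GaussianBlur(g,(5,5),0)[r,262:312]); a=262+np.argmin(gr[:25])+.5; b=262+25+np.argmax(gr[25:])+.5
    A=ray(d,a,r,.041);B=ray(d,b,r,.041); pts.append(np.r_[(A+B)[:2]/2,np.linalg.norm(A-B)])
pts=np.array(pts); print("slot w",pts[:,2].mean().round(4)); k=np.polyfit(pts[:,1],pts[:,0],1); print("rail yaw",np.degrees(np.arctan(-k[0])),"tool yaw",yaw)
xs=lambda y:np.polyval(k,y)
print("slot x at tool y",xs(T[1]),pts[0],pts[-1])
t=np.radians(yaw); v=np.array([-np.sin(t),np.cos(t),0]); zt=T[2]-.0163+.007
# head edges
for r in (218,224,230):
    gr=np.diff(cv2.GaussianBlur(g,(3,3),0)[r,255:312]); i=np.argsort(-abs(gr))[:6]; print(r,[(255+j+.5,round(gr[j])) for j in sorted(i)])
c=np.diff(cv2.GaussianBlur(g,(3,3),0)[195:235,275:290].mean(1)); i=np.argsort(-abs(c))[:4]; print([(195+j+.5,round(c[j])) for j in i])
print("head centre col282.5 row213",ray(d,282.5,213,zt)-.018*v)
zw=T[2]-.0163+.066
print("wing ends",ray(d,282.5,265.5,zw)-.017*v,ray(d,282.5,334.5,zw)+.017*v,"tcp",T)
E
```

```text
slot w 0.0224
rail yaw 5.794299700010019 tool yaw 4.943538925472367
slot x at tool y 0.5299683958642014 [0.52625342 0.00167493 0.02247771] [ 0.52998174 -0.03519683  0.02264394]
218 [(np.float64(255.5), 21), (np.float64(256.5), 20), (np.float64(264.5), -17), (np.float64(299.5), 17), (np.float64(300.5), 26), (np.float64(301.5), 15)]
224 [(np.float64(255.5), 20), (np.float64(256.5), 19), (np.float64(263.5), -16), (np.float64(264.5), -18), (np.float64(299.5), 16), (np.float64(300.5), 26)]
230 [(np.float64(255.5), 17), (np.float64(256.5), 21), (np.float64(264.5), -17), (np.float64(265.5), -15), (np.float64(299.5), 19), (np.float64(300.5), 23)]
[(np.float64(214.5), 19), (np.float64(231.5), -16), (np.float64(215.5), 15), (np.float64(232.5), -14)]
head centre col282.5 row213 [ 0.5258859  -0.03189321  0.12615024]
wing ends [ 0.5259252  -0.03266342  0.18515024] [ 0.52585756 -0.03215219  0.18515024] tcp [ 0.52731647 -0.0339827   0.13545024]
```

Request:
play_rows --series '[[[0.001,0,-0.01,0,0,0.2,0],[0.001,0,-0.015,0,0,0,0],[0.001,0,-0.015,0,0,0,0],[0,0,-0.015,0,0,0,0],[0,0,-0.01,0,0,0,0],[0,0,-0.004,0,0,0,0],[0,0,0,0,0,0,0],[0,0,0,0,0,0,0],[0,0,0,0,0,0,0],[0,0,0,0,0,0,0]]]'

```text
time: 8.95
tool_pos: [0.5311, -0.0349, 0.0674]
tool_rot: [0.001, 0.675, 0.738, 0.0]
contact_force: [-0.8, -0.1, -2.5]
gripper_width: 0.129
grasp_force: 59.8
```

```bash
python3 - <<'E'
from h import *
d=grab("wrist"); s=manip.state(); g=cv2.GaussianBlur(cv2.cvtColor(d["frame"],cv2.COLOR_BGR2GRAY).astype(float),(3,3),0)
T=s["tool_pos"];q=s["tool_rot"]; print(T,2*np.degrees(np.arctan2(q[2],q[1]))-90,s["contact_force"])
def edges(r,lo,hi,n):
    gr=np.diff(g[r,lo:hi]); out=[]
    for j in range(1,len(gr)-1):
        if abs(gr[j])>=8 and abs(gr[j])>=abs(gr[j-1]) and abs(gr[j])>abs(gr[j+1]): out.append((lo+j+.5,int(gr[j])))
    return out
for r in range(100,250,12): print(r,edges(r,235,330,6))
cv2.imwrite("pics/m5.png",cv2.resize(d["frame"][60:345,180:385],None,fx=2.1,fy=2.1,interpolation=2))
E
```

```text
[ 0.53097154 -0.03484783  0.06721791] 5.074553633908593 [ 0.14474937  0.29318242 -2.38816265]
100 []
112 []
124 []
136 []
148 [(248.5, 29), (314.5, -31)]
160 [(237.5, 23), (325.5, -21)]
172 [(238.5, 39), (262.5, -38), (300.5, 40), (325.5, -40)]
184 [(238.5, 42), (263.5, -39), (300.5, 38), (324.5, -40)]
196 [(239.5, 39), (263.5, -44), (299.5, 39), (324.5, -40)]
208 [(239.5, 25), (263.5, -41), (299.5, 39), (323.5, -21)]
220 [(240.5, 21), (263.5, -29), (300.5, 24), (322.5, -19)]
232 [(240.5, 21), (263.5, -25), (275.5, -9), (300.5, 20), (322.5, -20)]
244 [(241.5, 21), (263.5, -26), (268.5, -28), (294.5, 25), (299.5, 22), (322.5, -19)]
```

View pics/m5.png

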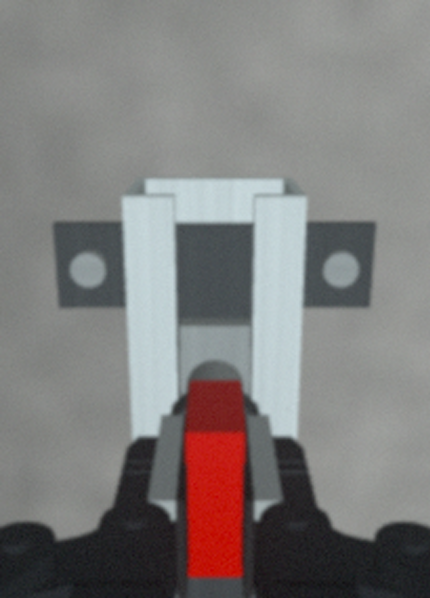

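The crop shows the head over the slot entrance. The head spans full-image columns 265.7–300, the slot 263.5–299.7, and there is daylight on both sides.

```bash
python3 - <<'E'
from h import *
d=np.load("wrist.npz"); t=np.radians(5.0); x=np.array([np.cos(t),np.sin(t),0]); v=np.array([-np.sin(t),np.cos(t),0]); T=np.array([.5310,-.0348,0])
g=cv2.GaussianBlur(cv2.cvtColor(d["frame"],cv2.COLOR_BGR2GRAY).astype(float),(3,3),0)
def sub(r,lo,hi):
    gr=np.diff(g[r,lo:hi]); w=np.clip(abs(gr)-6,0,None); return lo+.5+(w*np.arange(len(gr))).sum()/w.sum()
for n,z,rows in (("slot",.041,range(172,208,5)),("head",.058,range(218,236,3))):
    L=[];
    for r in rows:
        a,b=sub(r,257,272),sub(r,292,307); A,B=ray(d,a,r,z)-T,ray(d,b,r,z)-T; L.append([A@x*1e3,B@x*1e3,(A+B)@x*500,(A+B)@v*500])
    print(n,np.mean(L,0).round(2)); print(np.round(L,1)[:,2])
P=ray(d,282.4,325,.041)  # dummy
wt=cv2.cvtColor(d["frame"],cv2.COLOR_BGR2HSV); m=((wt[...,0]<4)|(wt[...,0]>175))&(wt[...,1]>170)&(wt[...,2]>150)
q=np.argwhere(m[:,240:330]); r0=q[:,0].min(); u=[q[q[:,0]==r][:,1].mean()+240 for r in range(r0+5,r0+50,5)]
print("wing", [((ray(d,uu,r,.117)-T)@x*1e3).round(1) for uu,r in zip(u,range(r0+5,r0+50,5))])
E
```

```text
slot [-12.54  10.02  -1.26  28.9 ]
[-1.3 -1.2 -1.3 -1.3 -1.2 -1.3 -1.2 -1.2]
head [-11.83   9.41  -1.21  11.97]
[-1.2 -1.2 -1.2 -1.2 -1.2 -1.2]
wing [np.float64(-1.2), np.float64(-1.2), np.float64(-1.2), np.float64(-1.2), np.float64(-1.2), np.float64(-1.2), np.float64(-1.2), np.float64(-1.2), np.float64(-1.2)]
```

The head, wing and slot centres agree to within 0.1 mm, and the yaw matches. Lowering in.

Request:
play_rows --series '[[[0,0,-0.004,0,0,0,0],[0,0,-0.003,0,0,0,0],[0,0,-0.003,0,0,0,0],[0,0,-0.002,0,0,0,0],[0,0,0,0,0,0,0]]]'

```text
time: 9.5
tool_pos: [0.53, -0.0346, 0.0539]
tool_rot: [-0.0, 0.675, 0.738, -0.0]
contact_force: [0.2, -0.0, -1.9]
gripper_width: 0.127
grasp_force: 59.8
```

Request:
play_rows --series '[[[0,0,-0.002,0,0,0,0],[0,0,-0.001,0,0,0,0],[0,0,-0.001,0,0,0,0],[0,0,0,0,0,0,0],[0,0,0,0,0,0,0],[0,0,0,0,0,0,0]]]'

```text
time: 10.1
tool_pos: [0.5305, -0.0348, 0.0506]
tool_rot: [0.0, 0.675, 0.738, 0.0]
contact_force: [-0.6, 0.3, -2.0]
gripper_width: 0.125
grasp_force: 59.8
```

The head is in the slot without load, underside about 34 mm. The pad should be about 95 mm away along the slot, so I'll slide 80 mm first and then feel for it.

Request:
play_rows --series '[[[0.0005,-0.006,0,0,0,0,0],[0.0009,-0.01,0,0,0,0,0],[0.0009,-0.01,0,0,0,0,0],[0.0009,-0.01,0,0,0,0,0],[0.0008,-0.01,0,0,0,0,0],[0.0009,-0.01,0,0,0,0,0],[0.0009,-0.01,0,0,0,0,0],[0.0008,-0.009,0,0,0,0,0],[0.0004,-0.005,0,0,0,0,0],[0,0,0,0,0,0,0]]]'

```text
time: 11.1
tool_pos: [0.5376, -0.1154, 0.0505]
tool_rot: [0.0, 0.675, 0.737, 0.0]
contact_force: [0.7, -0.0, -1.4]
gripper_width: 0.131
grasp_force: 59.8
```

Request:
play_rows --series '[[[0,0,0,0,0,0,0],[0,0,0,0,0,0,0],[0,0,0,0,0,0,0]]]'

```text
time: 11.4
tool_pos: [0.5375, -0.1143, 0.0505]
tool_rot: [-0.0, 0.675, 0.738, 0.0]
contact_force: [-0.7, -0.0, -2.5]
gripper_width: 0.129
grasp_force: 59.8
```

```bash
python3 - <<'E'
from h import *
d=grab("scene"); s=manip.state(); print(s["tool_pos"],s["contact_force"])
X=s["tool_pos"]; u=proj(d,X).astype(int); print(u)
c=d["frame"][u[1]-55:u[1]+35,u[0]-60:u[0]+60]
cv2.imwrite("pics/m6.png",cv2.resize(c,None,fx=6,fy=6,interpolation=2))
E
```

```text
[ 0.53745426 -0.11434831  0.05048586] [ 0.81182731 -0.01667026 -1.89858718]
[256 199]
```

View pics/m6.png

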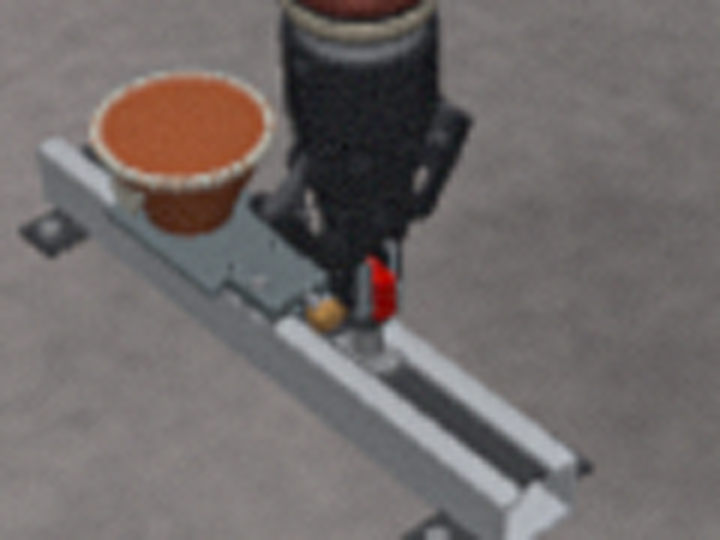

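The scene view shows the post in the slot with the cork (325,315) some 15 mm ahead of the neck. I'll approach in small steps.

Request:
play_rows --series '[[[0.0005,-0.005,0,0,0,0,0],[0.0003,-0.004,0,0,0,0,0],[0.0002,-0.003,0,0,0,0,0],[0,0,0,0,0,0,0],[0,0,0,0,0,0,0],[0,0,0,0,0,0,0]]]'

```text
time: 12.05
tool_pos: [0.5384, -0.1267, 0.0504]
tool_rot: [-0.0, 0.675, 0.738, 0.0]
contact_force: [-0.4, 0.3, -1.0]
gripper_width: 0.129
grasp_force: 59.8
```

Request:
play_rows --series '[[[0.0002,-0.002,0,0,0,0,0],[0,0,0,0,0,0,0],[0,0,0,0,0,0,0],[0,0,0,0,0,0,0]]]'

```text
time: 12.45
tool_pos: [0.5387, -0.1287, 0.0505]
tool_rot: [-0.0, 0.675, 0.738, 0.0]
contact_force: [-0.8, -0.3, -1.8]
gripper_width: 0.123
grasp_force: 59.8
```

Request:
play_rows --series '[[[0.0002,-0.002,0,0,0,0,0],[0,0,0,0,0,0,0],[0,0,0,0,0,0,0],[0,0,0,0,0,0,0]]]'

```text
time: 12.85
tool_pos: [0.5389, -0.1307, 0.0505]
tool_rot: [-0.0, 0.675, 0.738, 0.0]
contact_force: [-0.1, 1.1, -2.1]
gripper_width: 0.126
grasp_force: 59.8
```

Request:
play_rows --series '[[[0,0,0,0,0,0,0],[0,0,0,0,0,0,0]]]'

```text
time: 13.05
tool_pos: [0.5389, -0.1307, 0.0505]
tool_rot: [-0.0, 0.675, 0.738, 0.0]
contact_force: [-0.4, 0.2, -1.9]
gripper_width: 0.126
grasp_force: 59.8
```

Request:
play_rows --series '[[[0.0001,-0.001,0,0,0,0,0],[0,0,0,0,0,0,0],[0,0,0,0,0,0,0]]]'

```text
time: 13.35
tool_pos: [0.539, -0.1318, 0.0505]
tool_rot: [0.0, 0.675, 0.738, -0.0]
contact_force: [-0.2, 0.5, -1.1]
gripper_width: 0.129
grasp_force: 59.8
```

Request:
play_rows --series '[[[0,0,0,0,0,0,0],[0,0,0,0,0,0,0]]]'

```text
time: 13.55
tool_pos: [0.539, -0.1317, 0.0505]
tool_rot: [-0.0, 0.675, 0.738, -0.0]
contact_force: [0.1, 0.7, -1.8]
gripper_width: 0.129
grasp_force: 59.8
```

Request:
play_rows --series '[[[0.0001,-0.001,0,0,0,0,0],[0,0,0,0,0,0,0],[0,0,0,0,0,0,0]]]'

```text
time: 13.85
tool_pos: [0.539, -0.1324, 0.0505]
tool_rot: [-0.0, 0.675, 0.738, 0.0]
contact_force: [-0.2, 2.7, -0.1]
gripper_width: 0.127
grasp_force: 59.8
```

Request:
play_rows --series '[[[0.0001,-0.001,0,0,0,0,0],[0,0,0,0,0,0,0],[0,0,0,0,0,0,0]]]'

```text
time: 14.15
tool_pos: [0.5391, -0.1336, 0.0505]
tool_rot: [-0.0, 0.675, 0.738, 0.0]
contact_force: [0.2, 1.4, -1.5]
gripper_width: 0.124
grasp_force: 59.8
```

Request:
play_rows --series '[[[0,0,0,0,0,0,0],[0,0,0,0,0,0,0]]]'

```text
time: 14.35
tool_pos: [0.5392, -0.1336, 0.0505]
tool_rot: [-0.0, 0.675, 0.738, 0.0]
contact_force: [-0.8, 2.3, -0.7]
gripper_width: 0.128
grasp_force: 59.8
```

Contact came at y ≈ −0.132. Pressing on to about 4 mm.

Request:
play_rows --series '[[[0.0001,-0.0012,0,0,0,0,0],[0.0001,-0.0012,0,0,0,0,0],[0,0,0,0,0,0,0],[0,0,0,0,0,0,0]]]'

```text
time: 14.75
tool_pos: [0.5393, -0.136, 0.0504]
tool_rot: [-0.0, 0.675, 0.738, 0.0]
contact_force: [-0.3, 3.5, -0.9]
gripper_width: 0.129
grasp_force: 59.8
```

Request:
play_rows --series '[[[0,0,0,0,0,0,0],[0,0,0,0,0,0,0]]]'

```text
time: 14.95
tool_pos: [0.5393, -0.136, 0.0504]
tool_rot: [-0.0, 0.675, 0.738, 0.0]
contact_force: [-0.5, 4.1, -1.1]
gripper_width: 0.124
grasp_force: 59.8
```

Request:
play_rows --series '[[[0,0,0,0,0,0,0],[0,0,0,0,0,0,0]]]'

```text
time: 15.15
tool_pos: [0.5393, -0.1361, 0.0505]
tool_rot: [-0.0, 0.675, 0.738, 0.0]
contact_force: [0.7, 3.3, -0.2]
gripper_width: 0.126
grasp_force: 59.8
```

Pad force is 3.6 N, which is about 4 mm. Now pushing down.

Request:
play_rows --series '[[[0,0,-0.002,0,0,0,0],[0,0,-0.002,0,0,0,0],[0,0,-0.001,0,0,0,0],[0,0,0,0,0,0,0],[0,0,0,0,0,0,0]]]'

```text
time: 15.65
tool_pos: [0.5398, -0.1362, 0.0472]
tool_rot: [0.0, 0.675, 0.738, 0.0]
contact_force: [-4.2, 4.8, 8.5]
gripper_width: 0.129
grasp_force: 61.4
```

Request:
play_rows --series '[[[0,0,-0.002,0,0,0,0],[0,0,-0.0015,0,0,0,0],[0,0,0,0,0,0,0],[0,0,0,0,0,0,0],[0,0,0,0,0,0,0]]]'

```text
time: 16.15
tool_pos: [0.5399, -0.1362, 0.0441]
tool_rot: [0.0, 0.675, 0.738, -0.0]
contact_force: [-4.6, 5.6, 10.6]
gripper_width: 0.127
grasp_force: 61.7
```

Request:
play_rows --series '[[[-0.0005,0,-0.001,0,0,0,0],[0,0,-0.0012,0,0,0,0],[0,0,0,0,0,0,0],[0,0,0,0,0,0,0],[0,0,0,0,0,0,0]]]'

```text
time: 16.65
tool_pos: [0.5399, -0.1363, 0.0426]
tool_rot: [0.0, 0.675, 0.738, 0.0]
contact_force: [-5.2, 5.3, 13.1]
gripper_width: 0.126
grasp_force: 62.0
```

Request:
play_rows --series '[[[0,0,0,0,0,0,0],[0,0,0,0,0,0,0]]]'

```text
time: 16.85
tool_pos: [0.5399, -0.1363, 0.0426]
tool_rot: [0.0, 0.675, 0.738, 0.0]
contact_force: [-4.8, 6.0, 12.3]
gripper_width: 0.126
grasp_force: 62.0
```

The underside is about 26 mm with the strip at about 14 N. Now the quarter turn (clockwise), compensating for the roughly 1.5 mm grip offset along the wing.

Request:
play_rows --series '[[[-0.0002,0,0,0,0,-5,0],[-0.0002,0,0,0,0,-5,0],[-0.0002,0.0001,0,0,0,-5,0],[0,0,0,0,0,0,0],[0,0,0,0,0,0,0]]]'

```text
time: 17.35
tool_pos: [0.5413, -0.137, 0.0433]
tool_rot: [0.003, 0.766, 0.643, 0.002]
contact_force: [-0.1, 4.2, 10.5]
gripper_width: 0.126
grasp_force: 61.4
```

```bash
python3 - <<'E'
from h import *
s=manip.state();q=s["tool_rot"];print(s["tool_pos"],2*np.degrees(np.arctan2(q[2],q[1]))-90,s["contact_force"],s["ft_torque"])
E
```

```text
[ 0.54130675 -0.13701575  0.04325614] -9.936754721419419 [-0.13615013  4.20219343 10.49334247] [ 0.74216892  0.03438544 -0.05007743]
```

Request:
play_rows --series '[[[-0.0002,0.0001,-0.0003,0,0,-7.5,0],[-0.0002,0.0001,-0.0003,0,0,-7.5,0],[-0.0002,0.0001,0,0,0,-7.5,0],[-0.0001,0.0001,0,0,0,-7.5,0],[0,0,0,0,0,0,0],[0,0,0,0,0,0,0]]]'

```text
time: 17.95
tool_pos: [0.5419, -0.1371, 0.0436]
tool_rot: [0.003, 0.906, 0.423, 0.003]
contact_force: [1.4, 3.0, 11.5]
gripper_width: 0.126
grasp_force: 61.6
```

```bash
python3 - <<'E'
from h import *
s=manip.state();q=s["tool_rot"];print(s["tool_pos"],2*np.degrees(np.arctan2(q[2],q[1]))-90,s["contact_force"],s["ft_torque"])
E
```

```text
[ 0.54185071 -0.13711631  0.04359758] -39.93062405538617 [ 1.40417329  2.96509886 11.54799637] [ 0.59666625 -0.27595066 -0.03221368]
```

Request:
play_rows --series '[[[-0.0003,0.0001,0,0,0,-7.5,0],[-0.0003,0.0001,-0.0003,0,0,-7.5,0],[-0.0003,0.0001,-0.0002,0,0,-7.5,0],[-0.0002,0.0001,0,0,0,-7.5,0],[0,0,0,0,0,0,0],[0,0,0,0,0,0,0]]]'

```text
time: 18.55
tool_pos: [0.5413, -0.1372, 0.0435]
tool_rot: [0.003, 0.985, 0.174, 0.005]
contact_force: [1.8, 2.3, 11.1]
gripper_width: 0.127
grasp_force: 61.6
```

```bash
python3 - <<'E'
from h import *
s=manip.state();q=s["tool_rot"];print(s["tool_pos"],2*np.degrees(np.arctan2(q[2],q[1]))-90,q,s["contact_force"],s["ft_torque"])
E
```

```text
[ 0.54130948 -0.13722628  0.04352689] -69.92513784652742 [0.00307817 0.98467808 0.17428868 0.00480157] [ 1.77615324  2.2651814  11.08630301] [ 0.38261739 -0.33710136 -0.02681345]
```

Request:
play_rows --series '[[[0,0,0,0,0,-7.5,0],[0,0,0,0,0,-7.5,0],[0,0,0,0,0,0,0],[0,0,0,0,0,0,0],[0,0,0,0,0,0,0]]]'

```text
time: 19.05
tool_pos: [0.5411, -0.1372, 0.0435]
tool_rot: [0.002, 0.999, 0.044, 0.005]
contact_force: [1.5, 3.0, 12.6]
gripper_width: 0.128
grasp_force: 61.7
```

```bash
python3 - <<'E'
from h import *
F=[]
for i in range(12):
    d=grab("scene"); F.append(manip.state()["contact_force"])
s=manip.state();q=s["tool_rot"];print(s["tool_pos"],2*np.degrees(np.arctan2(q[2],q[1]))-90,q,np.mean(F,0),np.std(F,0),s["ft_torque"])
h=cv2.cvtColor(d["frame"],cv2.COLOR_BGR2HSV);H,S,V=[h[...,i].astype(int) for i in range(3)]
def blob(m,z):
    m=m.copy(); m[:170]=0;m[230:]=0;m[:,:225]=0;m[:,290:]=0
    p=np.argwhere(m)[:,::-1]; return len(p),p.mean(0),ray(d,*p.mean(0),z) if len(p) else 0
print("cork",blob((H>8)&(H<22)&(S>90)&(V>100),.047)); print("red",blob(((H<4)|(H>175))&(S>170)&(V>70),.08))
E
```

```text
[ 0.54114048 -0.13719479  0.04348502] -84.922334615256 [0.00237512 0.99900339 0.04429582 0.00494641] [ 1.72942207  2.43548854 11.44310462] [0.39309495 0.5825294  0.44108102] [ 0.44299797 -0.30778022 -0.0389601 ]
cork (36, array([232.08333333, 175.        ]), array([ 0.52927451, -0.26758276,  0.047     ]))
red (25, array([248.12, 190.04]), array([ 0.55198109, -0.14051332,  0.08      ]))
```

```bash
python3 - <<'E'
from h import *
def cork(f,box):
    h=cv2.cvtColor(f,cv2.COLOR_BGR2HSV);H,S,V=[h[...,i].astype(int) for i in range(3)]
    m=((H>8)&(H<24)&(S>80)&(V>80)).astype(np.uint8); n,l,st,c=cv2.connectedComponentsWithStats(m)
    return [(st[i].tolist(),c[i].round(2)) for i in range(1,n) if box[0]<c[i][0]<box[2] and box[1]<c[i][1]<box[3] and st[i,4]>8]
d=np.load("scene.npz")
print("free",cork(cv2.imread("pics/s0.png"),(236,182,270,210))); print("now",cork(d["frame"],(236,182,270,210)))
w=grab("wrist"); s=manip.state(); T=s["tool_pos"]
t=np.radians(4.95); v=np.array([-np.sin(t),np.cos(t),0]); x=np.array([np.cos(t),np.sin(t),0]); o=np.array([.5372,-.13314,0])
for st,c in cork(w["frame"],(0,0,560,420)):
    if st[4]>60: print("wrist",st,c,[((ray(w,u,r,.052)-o)@v*1e3).round(1) for u,r in ((st[0],c[1]),(st[0]+st[2],c[1]))])
# profile along rail at top height .052, lateral +9..+11 mm
for lat in (.008,.011):
  print(lat,[(y,*w["frame"][tuple(np.clip(proj(w,o+x*lat+v*y/1e3+[0,0,.052]).round().astype(int)[::-1],0,[419,559]))].tolist()) for y in range(-34,6,2)])
print(proj(w,o+[0,0,.052]))
E
```

```text
free [([247, 193, 8, 6, 31], array([250.52, 195.71]))]
now [([246, 194, 3, 4, 9], array([246.89, 195.56]))]
wrist [295, 233, 20, 36, 449] [306.27 246.87] [np.float64(-11.3), np.float64(-22.0)]
wrist [497, 239, 37, 38, 99] [514.63 256.07] [np.float64(-120.6), np.float64(-140.7)]
wrist [489, 238, 71, 171, 8783] [530.26 329.63] [np.float64(-125.6), np.float64(-167.4)]
wrist [475, 281, 20, 72, 120] [480.88 313.77] [np.float64(-115.4), np.float64(-126.9)]
0.008 [(-34, 134, 131, 112), (-32, 133, 130, 113), (-30, 133, 130, 112), (-28, 88, 88, 78), (-26, 78, 77, 71), (-24, 77, 75, 72), (-22, 76, 81, 84), (-20, 70, 166, 214), (-18, 98, 158, 203), (-16, 101, 161, 203), (-14, 90, 145, 184), (-12, 42, 49, 60), (-10, 28, 30, 108), (-8, 33, 32, 114), (-6, 31, 30, 113), (-4, 34, 35, 116), (-2, 31, 35, 115), (0, 33, 29, 113), (2, 32, 37, 118), (4, 81, 82, 75)]
0.011 [(-34, 135, 133, 114), (-32, 137, 134, 115), (-30, 136, 133, 116), (-28, 90, 88, 76), (-26, 81, 79, 68), (-24, 78, 74, 70), (-22, 78, 85, 89), (-20, 71, 164, 212), (-18, 87, 139, 178), (-16, 85, 144, 180), (-14, 85, 140, 177), (-12, 78, 101, 120), (-10, 35, 38, 105), (-8, 37, 38, 115), (-6, 33, 34, 113), (-4, 35, 37, 113), (-2, 30, 31, 115), (0, 27, 32, 113), (2, 52, 51, 117), (4, 153, 152, 143)]
[273.88349541 262.63374804]
```

```bash
python3 - <<'E'
from h import *
t=np.radians(4.95); v=np.array([-np.sin(t),np.cos(t),0]); x=np.array([np.cos(t),np.sin(t),0]); o=np.array([.5372,-.13314,0])
d=dict(np.load("top.npz")); d["frame"]=cv2.imread("pics/t0.png"); w=np.load("wrist.npz")
def prof(d,ys,lats,z):
    out=[]
    for l in lats:
        p=np.array([proj(d,o+x*l+v*y/1e3+[0,0,z]) for y in ys],np.float32)
        out.append(cv2.remap(d["frame"],p[:,0].copy(),p[:,1].copy(),cv2.INTER_LINEAR)[:,0].astype(float))
    return np.array(out)
ys=np.arange(-40,14.,1.)
for n,dd in(("top",d),("wrist",w)):
    P=prof(dd,ys,(-.010,-.008,-.006,.006,.008,.010) if n=="top" else (.008,.0095,.011),.053).mean(0)
    print(n); print("R-B",(P[:,2]-P[:,0]).round().astype(int).tolist()); print("grn",P[:,1].round().astype(int).tolist())
E
```

```text
top
R-B [-20, -21, -21, -21, -22, -21, -21, -21, -21, -21, -20, -19, -17, -16, -14, -12, -11, -10, -11, -10, -10, -10, -8, -2, 10, 26, 44, 61, 75, 84, 91, 91, 87, 82, 73, 62, 49, 32, 17, 3, -5, -9, -10, -10, -10, -11, -11, -11, -11, -11, -10, -10, -11, -11]
grn [119, 119, 119, 119, 119, 118, 118, 118, 119, 119, 117, 114, 108, 102, 96, 91, 88, 88, 90, 91, 91, 91, 91, 93, 99, 107, 115, 122, 129, 132, 133, 133, 130, 126, 121, 115, 108, 100, 94, 89, 86, 85, 86, 86, 86, 86, 87, 88, 89, 89, 89, 88, 86, 85]
wrist
R-B [-20, -21, -21, -21, -21, -21, -20, -21, -20, -21, -22, -20, -13, -9, -7, -8, -7, -6, 3, 90, 142, 121, 102, 101, 103, 100, 92, 74, 41, 46, 77, 83, 81, 83, 83, 83, 81, 84, 84, 82, 83, 83, 76, 12, -7, -7, -8, -8, -8, -9, -10, -8, -8, -9]
grn [134, 133, 133, 133, 132, 132, 133, 132, 131, 131, 132, 129, 99, 80, 81, 82, 81, 81, 86, 134, 164, 159, 154, 154, 154, 153, 143, 123, 82, 45, 33, 33, 34, 32, 34, 33, 36, 32, 33, 34, 32, 36, 43, 86, 111, 90, 79, 79, 79, 80, 80, 79, 80, 80]
```

The pad reads about 6 mm in: the gap between cork and carriage was 12.9 mm free and is 6.6 mm now. I'll ease back about 2 mm, recentre slightly and ease up so the head meets the lips before release.

Request:
play_rows --series '[[[-0.0005,0.0007,0,0,0,0,0],[-0.0005,0.0007,0,0,0,0,0],[-0.0005,0.0006,0.0005,0,0,0,0],[0,0,0.0005,0,0,0,0],[0,0,0,0,0,0,0],[0,0,0,0,0,0,0],[0,0,0,0,0,0,0]]]'

```text
time: 20.4
tool_pos: [0.5406, -0.1364, 0.0446]
tool_rot: [0.004, 0.999, 0.044, 0.006]
contact_force: [5.3, -0.7, 7.7]
gripper_width: 0.128
grasp_force: 61.2
```

```bash
cat > gap.py <<'E'
from h import *
t=np.radians(4.95); v=np.array([-np.sin(t),np.cos(t),0]); x=np.array([np.cos(t),np.sin(t),0]); o=np.array([.5372,-.13314,0])
F=[]
for i in range(6): w=grab("wrist"); F.append(manip.state()["contact_force"])
s=manip.state(); print(s["tool_pos"],s["tool_rot"],np.mean(F,0).round(2),s["ft_torque"],s["grasp_force"])
ys=np.arange(-40,20,.5); P=0
for l in (.008,.0095,.011):
    p=np.array([proj(w,o+x*l+v*y/1e3+[0,0,.053]) for y in ys],np.float32)
    P=P+cv2.remap(w["frame"],p[:,0].copy(),p[:,1].copy(),cv2.INTER_LINEAR)[:,0].astype(float)/3
car=ys[np.argmin(np.diff(P[:50,1]))]; rb=P[:,2]-P[:,0]; back=ys[np.argmax(rb>40)]
print("carriage",car,"cork back",back,"gap",back-car,"travel~",12.9-(back-car))
print("T rail y/lat",(s["tool_pos"]-o)@v*1e3,(s["tool_pos"]-o)@x*1e3)
E
python3 gap.py
```

```text
[ 0.54053504 -0.13635331  0.04457611] [0.00372393 0.99898773 0.04440226 0.00617086] [ 4.54 -0.8   8.58] [-0.1865726  -0.8753857   0.07489742] 61.21622443199158
carriage -28.0 cork back -20.5 gap 7.5 travel~ 5.4
T rail y/lat -3.489094486407435 3.0453404814784792
```

Request:
play_rows --series '[[[0.0005,0.0008,0,0,0,0,0],[0.0005,0.0007,0,0,0,0,0],[0,0,0,0,0,0,0],[0,0,0,0,0,0,0],[0,0,0,0,0,0,0]]]'

```text
time: 21.2
tool_pos: [0.5405, -0.1351, 0.0445]
tool_rot: [0.004, 0.999, 0.045, 0.005]
contact_force: [0.9, -1.5, 10.3]
gripper_width: 0.129
grasp_force: 61.5
```

```bash
python3 gap.py
```

```text
[ 0.54052238 -0.13509232  0.04448473] [0.00381719 0.99899178 0.04447166 0.00480909] [ 1.45 -1.65 10.42] [-0.33726392 -0.16806577  0.07026977] 61.53518199920654
carriage -28.5 cork back -19.0 gap 9.5 travel~ 3.4000000000000004
T rail y/lat -2.231718844038135 3.1415329237710825
```

The pad is at about 3.5–4 mm. I'll ease up until the lips carry the strip force, so the release doesn't disturb anything.

Request:
play_rows --series '[[[0,0,0.0006,0,0,0,0],[0,0,0.0006,0,0,0,0],[0,0,0,0,0,0,0],[0,0,0,0,0,0,0],[0,0,0,0,0,0,0]]]'

```text
time: 22.0
tool_pos: [0.5404, -0.135, 0.045]
tool_rot: [0.004, 0.999, 0.044, 0.005]
contact_force: [2.8, -2.3, 7.2]
gripper_width: 0.128
grasp_force: 61.0
```

```bash
python3 gap.py
```

```text
[ 0.54042521 -0.13505881  0.04504569] [0.0038269  0.99899222 0.04445373 0.00487522] [ 2.85 -2.15  7.49] [-0.4599343  -0.47988489  0.03072264] 61.02484703063965
carriage -28.5 cork back -19.0 gap 9.5 travel~ 3.4000000000000004
T rail y/lat -2.1899467280154514 3.047610757819702
```

Request:
play_rows --series '[[[0.0002,-0.0002,0.0008,0,0,0,0],[0.0002,-0.0002,0.0008,0,0,0,0],[0.0002,-0.0002,0.0006,0,0,0,0],[0,0,0,0,0,0,0],[0,0,0,0,0,0,0]]]'

```text
time: 22.8
tool_pos: [0.5403, -0.135, 0.0451]
tool_rot: [0.003, 0.999, 0.044, 0.004]
contact_force: [7.2, -3.6, -0.9]
gripper_width: 0.132
grasp_force: 59.8
```

```bash
python3 gap.py
```

```text
[ 0.54033051 -0.13503213  0.04514897] [0.00320166 0.9990006  0.04435773 0.0044666 ] [ 7.39 -3.44 -0.82] [-0.6086679  -1.22851454  0.08691564] 59.84274387359619
carriage -28.5 cork back -19.0 gap 9.5 travel~ 3.4000000000000004
T rail y/lat -2.1551922528965997 2.9555690417515796
```

Request:
play_rows --series '[[[0.0006,-0.0004,0,0,0,0,0],[0.0006,-0.0004,0,0,0,0,0],[0.0006,-0.0002,0,0,0,0,0],[0,0,0,0,0,0,0],[0,0,0,0,0,0,0]]]'

```text
time: 23.6
tool_pos: [0.5405, -0.1351, 0.0452]
tool_rot: [0.002, 0.999, 0.044, 0.002]
contact_force: [3.0, -1.4, 5.1]
gripper_width: 0.128
grasp_force: 60.8
```

```bash
python3 gap.py
```

```text
[ 0.5404721  -0.13508832  0.04518166] [0.00201675 0.99901088 0.04436208 0.00228197] [ 2.94 -2.01  5.69] [-0.45635255 -0.44998221  0.04022206] 60.821505188941956
carriage -28.5 cork back -19.0 gap 9.5 travel~ 3.4000000000000004
T rail y/lat -2.2233883542914197 3.0917826890896016
```

Request:
play_rows --series '[[[0.0005,-0.0003,0.0006,0,0,0,0],[0.0005,-0.0002,0.0006,0,0,0,0],[0,0,0,0,0,0,0],[0,0,0,0,0,0,0],[0,0,0,0,0,0,0.2],[0,0,0,0,0,0,0.25],[0,0,0,0,0,0,0.3],[0,0,0,0,0,0,0.4],[0,0,0,0,0,0,0.4],[0,0,0,0,0,0,0.4]]]'

```text
time: 24.9
tool_pos: [0.5382, -0.1335, 0.0431]
tool_rot: [-0.0, 0.999, 0.044, -0.001]
contact_force: [0.2, 0.2, 0.3]
gripper_width: 0.394
grasp_force: 0.0
```

```bash
python3 gap.py
```

```text
[ 0.53924001 -0.13381831  0.04416786] [-4.02424599e-05  9.99019432e-01  4.42735430e-02 -1.64881266e-04] [-0.25 -0.14 -0.06] [-0.01193474  0.00503106 -0.06690813] 0.0
carriage -28.5 cork back -19.0 gap 9.5 travel~ 3.4000000000000004
T rail y/lat -0.8518014567625427 1.9738703206421022
```

Released with no force, and the pad is unchanged at about 3.5 mm. Retreating straight up to check.

Request:
play_rows --series '[[[0,0,0.003,0,0,0,0.4],[0,0,0.007,0,0,0,0.4],[0,0,0.01,0,0,0,0.4],[0,0,0.02,0,0,0,0.4],[0,0,0.02,0,0,0,0.4],[0,0,0.02,0,0,0,0.4],[0,0,0.02,0,0,0,0.4],[0,0,0,0,0,0,0.4],[0,0,0,0,0,0,0.4],[0,0,0,0,0,0,0.4]]]'

```text
time: 26.2
tool_pos: [0.5386, -0.1335, 0.1431]
tool_rot: [-0.0, 0.999, 0.044, -0.001]
contact_force: [-0.6, 0.5, -0.3]
gripper_width: 0.4
grasp_force: 0.0
```

```bash
python3 gap.py; python3 - <<'E'
from h import *
w=np.load("wrist.npz"); h=cv2.cvtColor(w["frame"],cv2.COLOR_BGR2HSV); H,S,V=[h[...,i].astype(int) for i in range(3)]
m=(((H<4)|(H>175))&(S>170)&(V>150)).astype(np.uint8); n,l,st,c=cv2.connectedComponentsWithStats(m)
t=np.radians(4.95); v=np.array([-np.sin(t),np.cos(t),0]); x=np.array([np.cos(t),np.sin(t),0]); o=np.array([.5372,-.13314,0])
for i in range(1,n):
    if st[i,4]>150:
        p=np.argwhere(l==i)[:,::-1].astype(np.float32); bx=cv2.boxPoints(cv2.minAreaRect(p)); Q=np.array([ray(w,*b,.095) for b in bx])-o
        print(st[i],"lat,y mm",np.c_[Q@x,Q@v].round(4).tolist(),"sides",np.linalg.norm(Q[0]-Q[1]),np.linalg.norm(Q[1]-Q[2]))
E
```

```text
[ 0.53900171 -0.13366099  0.14353462] [-2.74505841e-04  9.99018975e-01  4.42794242e-02 -5.86494595e-04] [-0.18 -0.06 -0.  ] [-0.02105984  0.00018757  0.00049733] 0.0
carriage -28.5 cork back -19.5 gap 9.0 travel~ 3.9000000000000004
T rail y/lat -0.6745049125086813 1.750035675035381
[276 195  17  45 682] lat,y mm [[0.0199, 0.0034], [0.0199, -0.0075], [-0.013, -0.0079], [-0.013, 0.0036]] sides 0.010972278453208436 0.032840618213970565
```

The post stands upright with its wing square across the rail (33 × 11 mm seen from above). The pad is pressed about 4 mm and the gripper is clear, so I'm handing in.

```bash
python3 -c "
from plant import manip
print(manip.job_done())"
```

```text
the job is handed in; nothing more can be done
None
```

The job is handed in: the red post is locked upright across the rail with the cork pad pressed about 4 mm (it touched about 6 mm during the turn, so I eased it back before release), and the gripper is clear.

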